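Load the second slotted weight on a canvas-corner glue press

ROBOT

A 7-joint arm with a two-finger parallel gripper is mounted at the origin on the work surface. World frame = base frame: x ahead of the robot, y to its left, z up, the work surface at z = 0. Lengths are in m, angles in rad, forces in N, time in s.
With the tool pointing down it reaches from about 0.4 to 0.85 m from the base axis. Payload 10.4 kg.
Tool frame: the origin (TCP) lies at the very end of the fingers, on their centre line; the grasp point (between the pads) lies r.grip_depth behind it (r.grip_depth is the distance from the TCP to the grasp point, in m); y points along the fingers, z is the direction in which the jaws open and shut, and the axes are right-handed (so a half turn about y gives the same grasp; the last joint's range is limited). The gripper opens to 87 mm and grips with 3 to 60 N. Pads are 19 mm wide; open, the fingers measure 117 mm over their backs; the gripper's body (75 mm by 190 mm) begins 51 mm behind the grasp point.
Start: joints at [1.208, 0.332, -0.065, 1.46, 0.022, 1.35, -0.088], TCP at [0.208, -0.589, 0.223] pointing down, gripper open.
Joint ranges: [-2.6, 2.6], [-0.5, 2.12], [-1.47, 1.34], [0.16, 2.42], [-1.27, 4.41], [0.06, 2.06], [-2.6, 2.6]. Speed limits (rad/s): [2.22, 2.22, 2.79, 2.79, 3.14, 3.14, 3.14].

INTERFACE

Orientations are given as a unit quaternion [x, y, z, w].
In Python, from bench import r gives the robot as it stands.
- The arm moves only by the shell command python3 -m jog 'ROWS' [OPENING] [FORCE]. ROWS is JSON, a list of rows, each a list of 6 numbers: the shift along the tool's x, y, z in m, then the turn, a rotation vector about the tool's x, y, z in degrees. A call has 1 to 12 rows; each row shifts and turns the pose as measured when the row begins, along the tool's axes as they then stand; what a row does not reach is not made up. A row lasts 1/12 s, in which the tool goes at most 41.7 mm and 7.16 degrees, less where a joint would pass 70% of its speed; a pose out of reach is approached as far as the arm can. A call with a gripper value outside its range is refused whole. OPENING is the opening, from -1 (shut) to 1 (fully open), so that 0 is half open, set as the call begins (- or left out, the last holds). The fingers move at their own pace and stop on an object; FORCE is the grip in N (left out, the last holds). Time passes only in rows, so rows that do not move let the fingers close. It gives the time, the measured TCP pose, the force and the opening at its end, in the units of the state.
- r.read_state(): the state, without advancing time (a new reading comes with each control period).
- r.camera(name): name is "scene" or "top"; returns a dict with "image" (480x640x3 uint8, red, green, blue), "range_z" (480x640 float32, m along the optical axis (not along the pixel's ray), 0 where there is no reading), "K" (3x3 intrinsics, pixels), "k1" (the pictures are not rectified: a ray, as slopes to the right and down, at radius r is drawn at 1 + k1 r^2 times it, then the intrinsics apply), "R" (3x3) and "t" (3): a world point X has camera coordinates R X + t. Camera axes: x right, y down, z forward; pixel columns grow to the right and rows downward; lengths in m; the calibration is good to about 2 mm. A picture is of the moment at which its call begins.
- r.close_job(): hands the job in, once; it reports no verdict.
The state is a dict: "time": time; "joint_positions": joint angles; "joint_vel": joint speeds; "joint_torque": joint torques, N m; "ee_pos": TCP position; "eef_rot": TCP orientation; "ft_force": force on the tool from outside, world axes, zero at the start; "torque": the same for the moment, N m; "width": finger opening in m.
Only numpy, scipy, OpenCV 4.12 (cv2) and the standard library are available. Lean on these libraries where they do the work, as an engineer would, in place of code of your own. Each camera call takes 0.05 s, during which the arm holds its last target. There are 200 camera calls.

TASK

The press is gluing a canvas-stretcher corner and needs its second weight: take the large slotted weight (not the small one, nor the ring without a slot), slide it sideways onto the hanger stem, under the stem's head, until it is fully home, lying flat on the weight already there. Then turn it so that its slot points at least a quarter turn away from the slot of the lower weight, and let go. Handle the press gently, by feel, with never more than about 15 newtons on it, leave the lower weight's direction as it is, and do not disturb the other things.

Things in the scene. Friction and masses are not known exactly. Their poses are not given: they have to be found in the camera images.
- weight_mid (a point): Large slotted weight, the one to load: plain steel disc 60 mm across, 14 mm thick, about 0.28 kg, flat on the table; it, the small weight and the plain ring swap places at random. Point at its centre, 7 mm above its underside. z up; x from the centre out through the slot's open mouth. Grip its round edge from above, 60 mm wide, with fingers left and right of the slot.
- weight_slot (a point): Point in the mouth of the large weight's slot, 29 mm from the disc's centre along its x, half-way up. The slot is 10.5 mm wide, flared to 18 mm over the last 6 mm at the rim, right through the thickness, and runs to 4 mm beyond the disc's centre: with the 8 mm stem against the slot's end, disc and stem are concentric.
- hanger_axis (a point): Point on the upright axis of the hanger stem, 30 mm above the table (fixed height). z up; x points the way the lower weight's slot points (starts within 0.3 rad of the press's x; pan, stem and lower weight swivel together, stiffly, 0.3 N m). From below: pan, lower weight (52 mm across, 12 mm thick), 19 mm of bare stem 8 mm thick, round head 22 mm across and 8 mm high.
- lower_slot (a point): Point 29 mm out from the hanger's axis the way the lower weight's slot points, 30 mm above the table (fixed height). The lower weight's upper face is 54 to 79 mm above the table: a screw under the pan is set differently each time and no reading tells it; feel for it. The pan is sprung: it gives 0.3 mm per newton for about 3 mm, and sinks 1 mm under the second weight.
- press: Glue press, fixed to the table: grey base plate 160 x 160 x 12 mm, origin under the stem's axis at table height, x away from its open side, z up. The stem is rigid sideways. Wooden stretcher bars 40 mm wide, tops 30 mm high, run out under the guard along +x and +y to 180 mm.
- guard_back (a point): Inner face of the press's sheet guard at its +x end, at its top edge, 86 mm above the table. The guard is a U open to the press's -x: half round on the +x side, 65 mm inner radius about the stem, and straight sides 65 mm left and right, reaching 30 mm past the stem to -x. The weight comes in from the open side, mouth first: its slot along the press's +x, within 0.7 rad.
- plain_ring: Bystander: steel ring without a slot, 60 mm across, 14 mm thick, with a 12 mm hole; origin under its centre.
- small_weight: Bystander: small slotted steel weight, 38 mm across, 14 mm thick; origin under its centre.
- jar_a: Bystander: paint jar 60 mm across, 75 mm tall; origin under its centre.
- jar_b: Bystander: paint jar 60 mm across, 75 mm tall; origin under its centre.
- brush_mug: Bystander: white mug 76 mm across, 90 mm tall, with brushes standing to 180 mm; origin under its centre.
- marker: Bystander: black marker lying, 12 mm thick, 130 mm long.
- paint_brush: Bystander: paint brush lying, 170 mm long.
Things that resemble listed ones, but are neither listed nor needed, are in the scene too. What is shaped like the part that bears weight_mid but green or turquoise is not meant.

How it is judged:
By the outcome, as a careful person would: the job done as asked, in the order asked, and still so for the second after the job is handed in, with the robot touching nothing.
It also fails if it takes over 54 s, if anything falls off the work surface, if the arm or the gripper's body presses on something with over 40 N, if the wrist force passes 120 N, or if a joint passes its speed limit or range.

## Working session

There is one attempt and no reset: what is moved stays moved. The work goes in short steps, Python scripts to look and compute and a shell command to move; the robot and the scene stay as the last step left them, time stands still between calls to the robot, and variables do not carry over. Pictures are saved under pics/ and viewed, about 8 in all and at most 12, crops included, and the job is handed in when it is done.

```bash
ls; mkdir -p pics; cat > h.py <<'E'
import numpy as np, cv2
from bench import r
from scipy.spatial.transform import Rotation as Ro
def snap(n):
    c=r.camera(n); np.savez('pics/%s.npz'%n,**{k:np.array(v) for k,v in c.items()}); return c
def load(n): return dict(np.load('pics/%s.npz'%n))
def ray(c,u,v):
    K=c['K'];d=np.array([(u-K[0,2])/K[0,0],(v-K[1,2])/K[1,1]]);k=float(c['k1']);s=d.copy()
    for _ in range(20): s=d/(1+k*(s@s))
    return np.array([s[0],s[1],1.])
def atz(c,u,v,z):
    d=c['R'].T@ray(c,u,v);o=-c['R'].T@c['t'];return o+d*(z-o[2])/d[2]
def atr(c,u,v):
    z=c['range_z'][int(round(v)),int(round(u))];return c['R'].T@(ray(c,u,v)*z-c['t'])
def proj(c,X):
    p=c['R']@np.array(X)+c['t'];s=p[:2]/p[2];s=s*(1+float(c['k1'])*(s@s));return c['K'][:2,:2]@s+c['K'][:2,2]
E
python3 - <<'E'
from h import *
for n in('top','scene'):
    c=snap(n);cv2.imwrite('pics/%s0.png'%n,c['image'][:,:,::-1]);print(n,-c['R'].T@c['t'],c['k1'],c['K'][0,0],c['R'][2])
print(r.read_state(),r.grip_depth)
E
```

```text
pics
top [ 0.44339047 -0.02923112  1.19248547] 0.017936860100062926 461.913492021598 [ 0.08960355 -0.02578981 -0.99564356]
scene [ 1.20433359 -0.49186286  1.24018483] -0.20178514422247115 597.47525459659 [-0.48028703  0.31246005 -0.81956884]
{'time': 0.1, 'joint_positions': array([ 1.20842464,  0.33277817, -0.06472016,  1.46084913,  0.02160305,
        1.34989323, -0.08851926]), 'joint_vel': array([ 0.00061878, -0.00180954,  0.00120704, -0.00188046, -0.00116662,
        0.0008865 ,  0.00090564]), 'joint_torque': array([ 9.50937283e-04, -6.24542785e+01,  2.41416082e-02, -3.90721500e+01,
       -6.14823774e-02,  3.64593545e-02,  6.37109139e-07]), 'ee_pos': array([ 0.20818883, -0.58894539,  0.22185651]), 'eef_rot': array([-0.11964901,  0.6973519 , -0.69650016,  0.1194654 ]), 'ft_force': array([-0.39649279, -0.12203762, -0.26365751]), 'torque': array([0.00191567, 0.01089625, 0.02632951]), 'width': 0.08698166737259} 0.0187
```

View pics/top0.png

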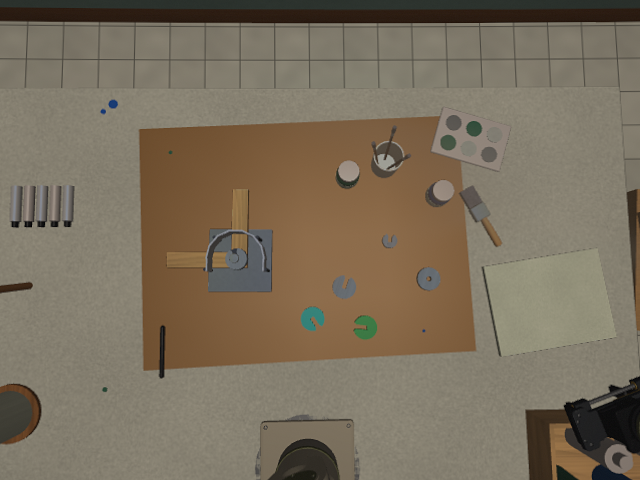

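View pics/scene0.png

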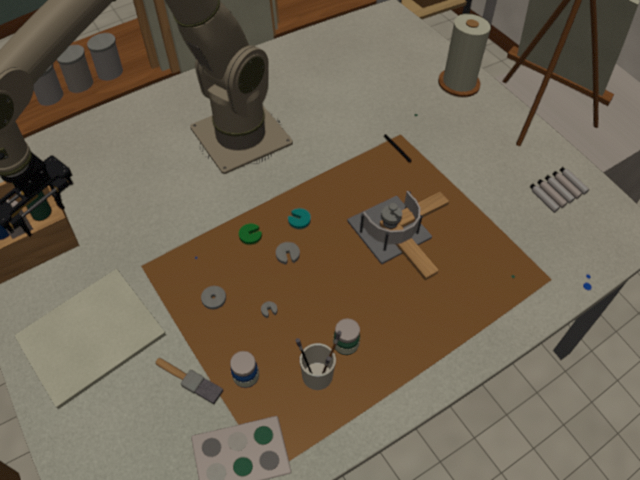

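Top view: the press is at about (237,259), opening toward the robot. The large grey slotted weight is at (344,287), the small one at (390,241), the ring at (428,279), and the green and turquoise decoys are nearer the robot. Next I'll enlarge the weight and press.

```bash
python3 - <<'E'
from h import *
t=load('top');s=load('scene')
def crop(c,u,v,w,h,f): return cv2.resize(c['image'][v:v+h,u:u+w,::-1],None,fx=f,fy=f,interpolation=cv2.INTER_CUBIC)
a=np.hstack([crop(t,200,220,80,60,5),crop(t,310,260,80,60,5)])
b=np.hstack([crop(s,350,185,80,60,5),crop(s,250,225,80,60,5)])
cv2.imwrite('pics/c1.png',cv2.convertScaleAbs(np.vstack([a,b]),alpha=1.5))
for uv in[(344,292),(335,287),(237,259),(210,250)]: print(uv,atr(t,*uv))
E
```

```text
(344, 292) [ 0.43129497 -0.09695374  0.01697939]
(335, 287) [ 0.44421524 -0.0744697   0.01285853]
(237, 259) [0.51273852 0.15836692 0.10343883]
(210, 250) [0.53730543 0.22874735 0.07184778]
```

View pics/c1.png

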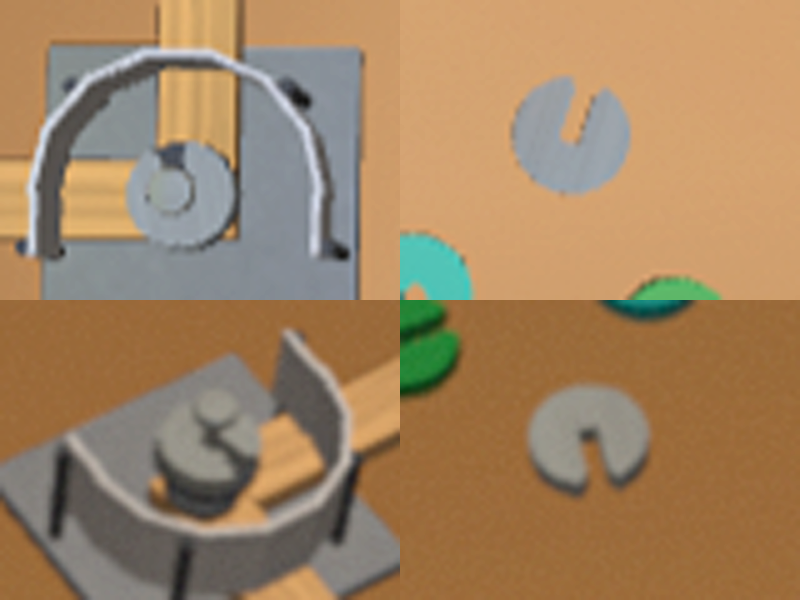

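```bash
python3 - <<'E'
from h import *
t=load('top');s=load('scene')
T=lambda x,y,u0,v0:((x+.5)/5-.5+u0,(y+.5)/5-.5+v0)
def seg(c,u,v,w=20):
    im=c['image'].astype(int);m=(abs(im[:,:,0]-im[:,:,2])<25);q=np.zeros_like(m);q[v-w:v+w,u-w:u+w]=1
    return (m&q).astype(np.uint8)
m=seg(t,344,287,16);ct=max(cv2.findContours(m,0,2)[0],key=cv2.contourArea)
(cu,cv_),rad=cv2.minEnclosingCircle(ct);C=atz(t,cu,cv_,.014);print('weight',C,rad)
P=np.array([atz(t,*p[0],.014)[:2] for p in ct])
mp=np.argwhere(m);W=np.array([atz(t,u,v,.014)[:2] for v,u in mp]).mean(0);d=C[:2]-W;print('slot dir by centroid',W,np.degrees(np.arctan2(d[1],d[0])))
mo=atz(t,*T(189,88,310,260),.014);en=atz(t,*T(570,140,310,260)[:0] or T(171,140,310,260),.014);d=(mo-en)[:2];print('click',mo,en,np.degrees(np.arctan2(d[1],d[0])))
# scene weight
S1=atz(s,*T(188,437,250,225-60),.014);print('scene weight c',S1)
m2=atz(s,*T(202,485,250,165),.014);print('mouth',m2,np.degrees(np.arctan2(*(m2-S1)[1::-1])))
# head triangulate
a=T(171,192,200,220);b=T(214,406-300,350,185)
A=np.vstack([np.cross(np.eye(3),1)[:0]]) if 0 else None
def L(c,p): return -c['R'].T@c['t'], c['R'].T@ray(c,*p)
o1,d1=L(t,a);o2,d2=L(s,b)
x=np.linalg.lstsq(np.array([d1,-d2]).T,o2-o1,rcond=None)[0];print('head tri',o1+x[0]*d1,o2+x[1]*d2)
for z in(.08,.09,.1): print(z,atz(t,*a,z))
for p in [(171,192),(165,190),(200,225),(215,190),(160,230),(330,270),(250,56)]:
    q=T(*p,200,220);print(p,atr(t,*q))
for p,z in [((50,45),.012),((362,48),.012),((43,299),.012),((358,299),.012),((160,0),.03),((160,45),.03),((240,0),.03),((240,150),.03),((35,250),.086),((322,255),.086),((190,55),.086)]:
    print(p,atz(t,*T(*p,200,220),z))
E
```

```text
weight [ 0.44498039 -0.09697035  0.014     ] 11.778814315795898
slot dir by centroid [ 0.44292459 -0.09613411] -22.135074607547814
click [ 0.46867464 -0.10641221  0.014     ] [ 0.4424017  -0.09679766  0.014     ] -20.100045527140495
scene weight c [ 0.44575975 -0.09966853  0.014     ]
mouth [ 0.47434089 -0.10835656  0.014     ] -16.908096319623013
head tri [0.51549911 0.1667161  0.09859315] [0.51428315 0.16465699 0.09814415]
0.08 [0.51672476 0.17004667 0.08      ]
0.09 [0.51606556 0.16825538 0.09      ]
0.1 [0.51540637 0.1664641  0.1       ]
(171, 192) [0.51551522 0.16675988 0.09834876]
(165, 190) [0.51634514 0.1691737  0.1005769 ]
(200, 225) [0.50115023 0.15755984 0.07151071]
(215, 190) [0.51770935 0.14970789 0.07593589]
(160, 230) [0.49867901 0.17566121 0.07740272]
(330, 270) [0.48045404 0.1014152  0.0138506 ]
(250, 56) [0.59054123 0.14234893 0.01205252]
(50, 45) [0.597218   0.24406592 0.012     ]
(362, 48) [0.59411207 0.08515311 0.012     ]
(43, 299) [0.46772031 0.24628663 0.012     ]
(358, 299) [0.46561266 0.08745172 0.012     ]
(160, 0) [0.617236   0.18501503 0.03      ]
(160, 45) [0.59433765 0.18489497 0.03      ]
(240, 0) [0.61686816 0.14482384 0.03      ]
(240, 150) [0.54076522 0.14464415 0.03      ]
(35, 250) [0.48947669 0.23303237 0.086     ]
(322, 255) [0.48537907 0.09721456 0.086     ]
(190, 55) [0.58209117 0.16024961 0.086     ]
```

```bash
cat >> h.py <<'E'
def go(p,head=None):
    """print tool-frame shift (mm) and turn (deg) to TCP p, tool y down, tool z heading (deg)"""
    st=r.read_state();R=Ro.from_quat(st['eef_rot']).as_matrix();x=np.array(st['ee_pos'])
    print('t %.2f'%st['time'],'pos',x.round(4),'zhead %.2f'%np.degrees(np.arctan2(R[1,2],R[0,2])),'F',np.round(st['ft_force'],1),'M',np.round(st['torque'],2),'w %.4f'%st['width'],'j7 %.2f'%st['joint_positions'][6])
    print(' toolaxes',R.round(3).tolist())
    if head is not None:
        h=np.radians(head);z=np.array([np.cos(h),np.sin(h),0]);y=np.array([0,0,-1.]);G=np.array([np.cross(y,z),y,z]).T
        print(' turn deg',np.degrees(Ro.from_matrix(R.T@G).as_rotvec()).round(2))
        print(' shift in new axes mm',(1000*G.T@(np.array(p)-x)).round(2))
    print(' shift mm',(1000*R.T@(np.array(p)-x)).round(2))
E
python3 - <<'E'
from h import *
t=load('top');T=lambda x,y,u0,v0:((x+.5)/5-.5+u0,(y+.5)/5-.5+v0)
a=np.array([.5155,.1668])
for p in [(173,152),(160,150),(187,146)]: 
    q=atz(t,*T(*p,200,220),.0715)[:2]-a;print(p,q,np.degrees(np.arctan2(q[1],q[0])))
for h in (70,-110): go([.4445,-.098,.1],h)
E
```

```text
(173, 152) [0.02117958 0.00390964] 10.458772898380039
(160, 150) [0.02222174 0.01016987] 24.59140250515474
(187, 146) [ 0.02402036 -0.00281559] -6.685513627675528
t 0.10 pos [ 0.2082 -0.5889  0.2219] zhead -70.53 F [-0.4 -0.1 -0.3] M [0.   0.01 0.03] w 0.0870 j7 -0.09
 toolaxes [[-0.943, -0.0, 0.333], [-0.333, 0.001, -0.943], [0.0, -1.0, -0.001]]
 turn deg [ 3.0000e-02 -1.4053e+02 -9.0000e-02]
 shift in new axes mm [ 54.15 121.86 542.16]
 shift mm [-386.43  122.31 -383.96]
t 0.10 pos [ 0.2082 -0.5889  0.2219] zhead -70.53 F [-0.4 -0.1 -0.3] M [0.   0.01 0.03] w 0.0870 j7 -0.09
 toolaxes [[-0.943, -0.0, 0.333], [-0.333, 0.001, -0.943], [0.0, -1.0, -0.001]]
 turn deg [7.000e-02 3.947e+01 3.000e-02]
 shift in new axes mm [ -54.15  121.86 -542.16]
 shift mm [-386.43  122.31 -383.96]
```

```bash
python3 -m jog '[[0,0,0,0,6.6,0],[0,0,0,0,6.6,0],[0,0,0,0,6.6,0],[0,0,0,0,6.6,0],[0,0,0,0,6.6,0],[0,0,0,0,6.6,0]]' 1 && python3 -m jog '[[-0.004,0,-0.04,0,0,0],[-0.004,0,-0.04,0,0,0],[-0.004,0,-0.04,0,0,0],[-0.004,0,-0.04,0,0,0],[-0.004,0,-0.04,0,0,0],[-0.004,0,-0.04,0,0,0],[-0.004,0,-0.04,0,0,0],[-0.004,0,-0.04,0,0,0],[-0.004,0,-0.04,0,0,0],[-0.004,0.01,-0.04,0,0,0],[-0.004,0.02,-0.04,0,0,0],[-0.004,0.02,-0.04,0,0,0]]'
python3 -c "
from h import *
go([.4445,-.098,.1],-110)"
```

```text
time: 0.6
ee_pos: [0.2074, -0.5875, 0.2187]
eef_rot: [0.131, 0.697, -0.692, -0.134]
ft_force: [0.6, 0.2, -0.7]
width: 0.087
time: 1.6
ee_pos: [0.4306, -0.1594, 0.1711]
eef_rot: [0.139, 0.694, -0.692, -0.143]
ft_force: [0.7, -0.3, 0.2]
width: 0.087
t 1.60 pos [ 0.4306 -0.1594  0.1711] zhead -113.04 F [ 0.7 -0.3  0.2] M [-0.04 -0.06 -0.03] w 0.0870 j7 -1.72
 toolaxes [[-0.92, -0.005, -0.391], [0.391, 0.005, -0.92], [0.006, -1.0, -0.002]]
 turn deg [ 0.14 -3.04  0.35]
 shift in new axes mm [  7.9   71.14 -62.47]
 shift mm [ 10.76  71.36 -61.8 ]
```

```bash
python3 -m jog '[[0.004,0.03,-0.031,0,-3,0.3],[0.004,0.03,-0.031,0,0,0],[0,0.01,0,0,0,0],[0,0,0,0,0,0]]'
python3 -c "
from h import *
go([.445,-.098,.004],-110)
c=snap('scene');u,v=proj(c,[.445,-.098,.03]).astype(int);cv2.imwrite('pics/s1.png',cv2.resize(c['image'][v-60:v+60,u-80:u+80,::-1],None,fx=4,fy=4,interpolation=2))"
```

```text
time: 1.93
ee_pos: [0.4459, -0.0911, 0.1005]
eef_rot: [0.117, 0.699, -0.695, -0.118]
ft_force: [0.9, -0.2, 0.6]
width: 0.087
t 1.93 pos [ 0.4459 -0.0911  0.1005] zhead -109.20 F [ 0.9 -0.2  0.6] M [-0.03  0.07  0.04] w 0.0870 j7 -1.84
 toolaxes [[-0.944, -0.001, -0.329], [0.329, 0.006, -0.944], [0.002, -1.0, -0.005]]
 turn deg [0.3  0.8  0.14]
 shift in new axes mm [-1.51 96.46  6.79]
 shift mm [-1.65 96.42  7.32]
```

View pics/s1.png

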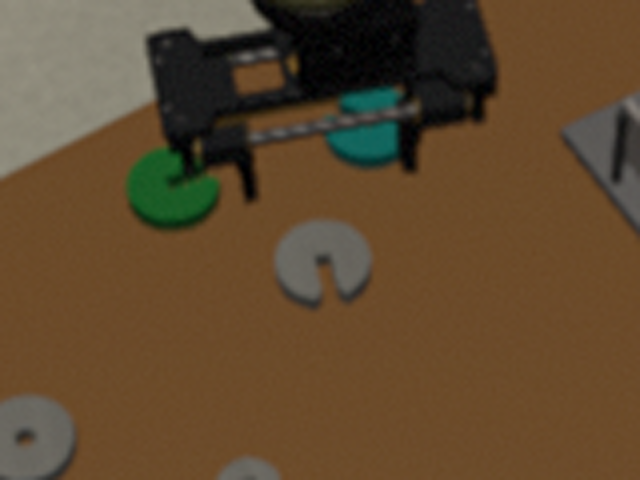

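The weight lies undisturbed between the open fingers, slot facing the camera at crop (325,290), and the decoys are clear. Descending to grip.

```bash
python3 -m jog '[[-0.001,0.03,0.004,0,0.8,0],[-0.001,0.03,0.003,0,0,0],[0,0.025,0,0,0,0],[0,0.008,0,0,0,0],[0,0,0,0,0,0]]' 
python3 -c "
from h import *
go([.445,-.098,.003],-110)"
```

```text
time: 2.4
ee_pos: [0.4495, -0.1033, 0.0108]
eef_rot: [0.128, 0.697, -0.695, -0.123]
ft_force: [-0.2, -0.2, 0.5]
width: 0.0868
t 2.40 pos [ 0.4495 -0.1033  0.0108] zhead -110.42 F [-0.2 -0.2  0.5] M [ 0.04  0.07 -0.03] w 0.0868 j7 -1.91
 toolaxes [[-0.937, 0.008, -0.349], [0.349, 0.002, -0.937], [-0.007, -1.0, -0.005]]
 turn deg [ 0.26 -0.42 -0.39]
 shift in new axes mm [ 6.05  7.75 -3.4 ]
 shift mm [ 6.13  7.72 -3.32]
```

```bash
python3 -m jog '[[0.006,0.004,-0.003,0.2,-0.4,-0.4],[0,0.003,0,0,0,0],[0,0,0,0,0,0]]' 
python3 -c "
from h import *
go([.445,-.098,.003],-110)"
```

```text
time: 2.65
ee_pos: [0.4465, -0.0998, 0.0067]
eef_rot: [-0.125, -0.696, 0.696, 0.123]
ft_force: [-0.1, -0.3, 0.4]
width: 0.087
t 2.65 pos [ 0.4465 -0.0998  0.0067] zhead -110.14 F [-0.1 -0.3  0.4] M [0.01 0.04 0.04] w 0.0870 j7 -1.92
 toolaxes [[-0.939, 0.003, -0.344], [0.344, -0.001, -0.939], [-0.003, -1.0, -0.0]]
 turn deg [ 0.02 -0.14 -0.16]
 shift in new axes mm [ 1.98  3.7  -1.19]
 shift mm [ 1.99  3.69 -1.19]
```

```bash
python3 -m jog '[[0.002,0.003,-0.001,0,0,0],[0,0.001,0,0,0,0]]' && python3 -m jog '[[0,0,0,0,0,0],[0,0,0,0,0,0],[0,0,0,0,0,0],[0,0,0,0,0,0],[0,0,0,0,0,0],[0,0,0,0,0,0],[0,0,0,0,0,0],[0,0,0,0,0,0]]' -0.8 30
python3 -c "
from h import *
go([.445,-.098,.12],-91)"
```

```text
time: 2.82
ee_pos: [0.4462, -0.0984, 0.0044]
eef_rot: [-0.126, -0.696, 0.696, 0.122]
ft_force: [-1.1, 0.3, 0.7]
width: 0.0868
time: 3.48
ee_pos: [0.4472, -0.0985, 0.0057]
eef_rot: [-0.126, -0.696, 0.697, 0.121]
ft_force: [-0.4, -1.0, -0.2]
width: 0.0588
t 3.48 pos [ 0.4472 -0.0985  0.0057] zhead -110.12 F [-0.4 -1.  -0.2] M [-0.01  0.1   0.03] w 0.0588 j7 -1.93
 toolaxes [[-0.939, 0.008, -0.344], [0.344, -0.003, -0.939], [-0.008, -1.0, -0.0]]
 turn deg [ -0.06 -19.12  -0.48]
 shift in new axes mm [   2.19 -114.3    -0.5 ]
 shift mm [   1.27 -114.32    0.21]
```

```bash
python3 -m jog '[[0,-0.02,0,0,0,0],[0,-0.03,0,0,0,0],[0,-0.03,0,0,0,0],[0,-0.035,0,0,-6.5,-0.5],[0,0,0,0,-6.5,0],[0,0,0,0,-6.2,0],[0.001,0,-0.037,0,0,0],[0.001,0,-0.037,0,0,0],[0.001,0,-0.037,0,0,0],[0.001,0,-0.037,0,0,0],[0.001,0,-0.037,0,0,0],[0.001,0,-0.037,0,0,0]]' && python3 -m jog '[[0,0,-0.025,0,0,0],[0,0,0,0,0,0],[0,0,0,0,0,0]]'
python3 -c "
from h import *
go([.445,.167,.10],-91)
for n in ('top','scene'):
  c=snap(n);u,v=proj(c,[.465,.167,.1]).astype(int);h,w=(45,60);cv2.imwrite('pics/%s2.png'%n,cv2.resize(cv2.convertScaleAbs(c['image'][v-h:v+h,u-w:u+w,::-1],alpha=1.5),None,fx=6,fy=6,interpolation=2));print(n,u-w,v-h)
a,b=[cv2.imread('pics/%s2.png'%n) for n in ('top','scene')]
cv2.imwrite('pics/c2.png',cv2.resize(np.hstack([a,b]),None,fx=.55,fy=.55))"
```

```text
time: 4.48
ee_pos: [0.4367, 0.1234, 0.1238]
eef_rot: [-0.001, -0.707, 0.707, 0.006]
ft_force: [1.1, -0.8, -2.5]
width: 0.0589
time: 4.73
ee_pos: [0.4343, 0.1587, 0.1236]
eef_rot: [-0.003, 0.708, -0.706, -0.002]
ft_force: [0.8, -1.1, -3.3]
width: 0.0586
t 4.73 pos [0.4343 0.1587 0.1236] zhead -89.94 F [ 0.8 -1.1 -3.3] M [-0.04  0.   -0.05] w 0.0586 j7 -2.08
 toolaxes [[-1.0, -0.007, 0.001], [-0.001, 0.002, -1.0], [0.007, -1.0, -0.002]]
 turn deg [0.12 1.06 0.42]
 shift in new axes mm [-10.58  23.6   -8.48]
 shift mm [-10.9   23.54  -8.23]
top 173 234
scene 321 146
```

View pics/scene2.png

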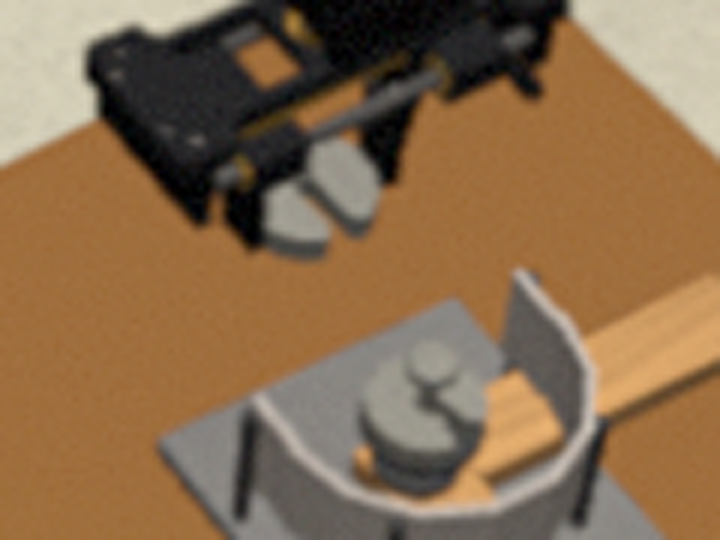

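The disc hangs level in the fingers with its slot toward the press at crop (335,225). The press head is at (435,362).

```bash
python3 -c "
from h import *
c=load('scene')
for p,z in [((325,240),.131),((348,226),.131),((336,232),.131),((305,190),.131),((268,235),.131),((380,185),.131),((372,208),.131),((300,245),.131),((434,360),.0985)]:
  u,v=(p[0]+.5)/6-.5+321,(p[1]+.5)/6-.5+146;print(p,atz(c,u,v,z).round(4))
"
```

```text
(325, 240) [0.4593 0.1466 0.131 ]
(348, 226) [0.458  0.1591 0.131 ]
(336, 232) [0.4581 0.153  0.131 ]
(305, 190) [0.4324 0.1554 0.131 ]
(268, 235) [0.4448 0.128  0.131 ]
(380, 185) [0.4464 0.1838 0.131 ]
(372, 208) [0.4551 0.1735 0.131 ]
(300, 245) [0.4562 0.1362 0.131 ]
(434, 360) [0.5146 0.166  0.0985]
```

```bash
python3 -m jog '[[-0.011,0,-0.0085,0,0.5,0.4],[-0.011,0,0,0,0,0],[-0.01,0,0,0,0,0],[0,0,0,0,0,0],[0,0,0,0,0,0]]'
python3 -c "
from h import *
go([.4675,.167,.087],-90.5)"
```

```text
time: 5.25
ee_pos: [0.4693, 0.1589, 0.1225]
eef_rot: [-0.006, -0.707, 0.708, 0.007]
ft_force: [0.6, 1.3, -2.6]
width: 0.0586
t 5.25 pos [0.4693 0.1589 0.1225] zhead -91.02 F [ 0.6  1.3 -2.6] M [ 0.06  0.03 -0.02] w 0.0586 j7 -2.12
 toolaxes [[-1.0, -0.002, -0.018], [0.018, -0.002, -1.0], [0.002, -1.0, 0.002]]
 turn deg [-0.09 -0.52  0.12]
 shift in new axes mm [ 1.89 35.5  -8.05]
 shift mm [ 1.89 35.49 -8.09]
```

```bash
python3 -m jog '[[0.002,0.012,-0.008,0,-0.5,0],[0,0.012,0,0,0,0],[0,0.008,0,0,0,0],[0,0,0,0,0,0]]'
python3 -c "
from h import *
go([.4675,.167,.087],-90.5)"
```

```text
time: 5.58
ee_pos: [0.4664, 0.166, 0.0866]
eef_rot: [-0.002, -0.706, 0.708, 0.005]
ft_force: [-1.2, -1.0, -3.3]
width: 0.0589
t 5.58 pos [0.4664 0.166  0.0866] zhead -90.57 F [-1.2 -1.  -3.3] M [-0.    0.07 -0.01] w 0.0589 j7 -2.17
 toolaxes [[-1.0, -0.003, -0.01], [0.01, -0.002, -1.0], [0.003, -1.0, 0.002]]
 turn deg [-0.13 -0.07  0.2 ]
 shift in new axes mm [-1.04 -0.37 -0.96]
 shift mm [-1.04 -0.37 -0.96]
```

```bash
for i in 1; do python3 -m jog '[[-0.001,0.003,-0.001,0,0,0],[0,0.002,0,0,0,0]]'; python3 -m jog '[[0,0.0015,0,0,0,0],[0,0,0,0,0,0]]' ; python3 -m jog '[[0,0.0015,0,0,0,0],[0,0,0,0,0,0]]'; done | egrep 'pos|force'
```

```text
ee_pos: [0.4666, 0.1671, 0.0804]
ft_force: [0.3, -0.6, -3.1]
ee_pos: [0.4663, 0.1671, 0.0784]
ft_force: [-1.1, -0.0, -1.9]
ee_pos: [0.4666, 0.1672, 0.0773]
ft_force: [-0.5, 0.8, -1.4]
```

```bash
(python3 -m jog '[[0,0,0,0,0,0]]';python3 -m jog '[[0,0.0015,0,0,0,0],[0,0,0,0,0,0]]' ; python3 -m jog '[[0,0.0015,0,0,0,0],[0,0,0,0,0,0]]') | egrep 'pos|force'
```

```text
ee_pos: [0.4667, 0.1673, 0.0775]
ft_force: [-1.4, 0.1, -1.6]
ee_pos: [0.4669, 0.1674, 0.0764]
ft_force: [-0.6, -0.2, 0.7]
ee_pos: [0.4671, 0.1675, 0.0753]
ft_force: [-2.2, -0.5, 1.9]
```

```bash
(python3 -m jog '[[0,-0.003,0,0,0,0],[0,-0.0025,0,0,0,0],[0,0,0,0,0,0]]';python3 -m jog '[[-0.008,0,0,0,0,0],[-0.008,0,0,0,0,0],[0,0,0,0,0,0]]')
python3 -c "
from h import *
go([.5155,.167,.081],-91)"
```

```text
time: 6.75
ee_pos: [0.4674, 0.1675, 0.0812]
eef_rot: [-0.002, -0.706, 0.708, 0.004]
ft_force: [0.6, -0.4, -1.6]
width: 0.0591
time: 7.0
ee_pos: [0.4852, 0.167, 0.0813]
eef_rot: [-0.003, -0.706, 0.708, 0.004]
ft_force: [-0.9, -0.4, -2.7]
width: 0.0586
t 7.00 pos [0.4852 0.167  0.0813] zhead -90.53 F [-0.9 -0.4 -2.7] M [ 0.04 -0.01  0.01] w 0.0586 j7 -2.17
 toolaxes [[-1.0, -0.002, -0.009], [0.009, -0.003, -1.0], [0.002, -1.0, 0.003]]
 turn deg [-0.16  0.47  0.1 ]
 shift in new axes mm [-30.29   0.31  -0.57]
 shift mm [-30.29   0.25  -0.32]
```

```bash
for k in 1; do python3 -m jog '[[-0.004,0,0,0,0,0],[0,0,0,0,0,0]]'; python3 -m jog '[[-0.004,0,0,0,0,0],[0,0,0,0,0,0]]';python3 -m jog '[[-0.003,0,0,0,0,0],[0,0,0,0,0,0]]'; done | egrep 'pos|force'
```

```text
ee_pos: [0.4902, 0.1668, 0.081]
ft_force: [-0.0, -0.2, -2.4]
ee_pos: [0.4945, 0.1668, 0.0806]
ft_force: [-0.2, 0.3, -2.7]
ee_pos: [0.4977, 0.1667, 0.0805]
ft_force: [0.2, -0.2, -2.0]
```

```bash
python3 -c "
from h import *
go([.5155,.167,.081],-91)
c=snap('scene');u,v=proj(c,[.505,.167,.08]).astype(int);h,w=(30,40);cv2.imwrite('pics/s3.png',cv2.resize(cv2.convertScaleAbs(c['image'][v-h:v+h,u-w:u+w,::-1],alpha=2),None,fx=9,fy=9,interpolation=2));print(u-w,v-h)"
```

```text
t 7.50 pos [0.4977 0.1667 0.0805] zhead -90.57 F [ 0.2 -0.2 -2. ] M [ 0.02 -0.03  0.01] w 0.0589 j7 -2.17
 toolaxes [[-1.0, -0.003, -0.01], [0.01, -0.002, -1.0], [0.003, -1.0, 0.002]]
 turn deg [-0.13  0.43  0.19]
 shift in new axes mm [-17.8   -0.53  -0.56]
 shift mm [-17.8   -0.59  -0.43]
350 177
```

View pics/s3.png

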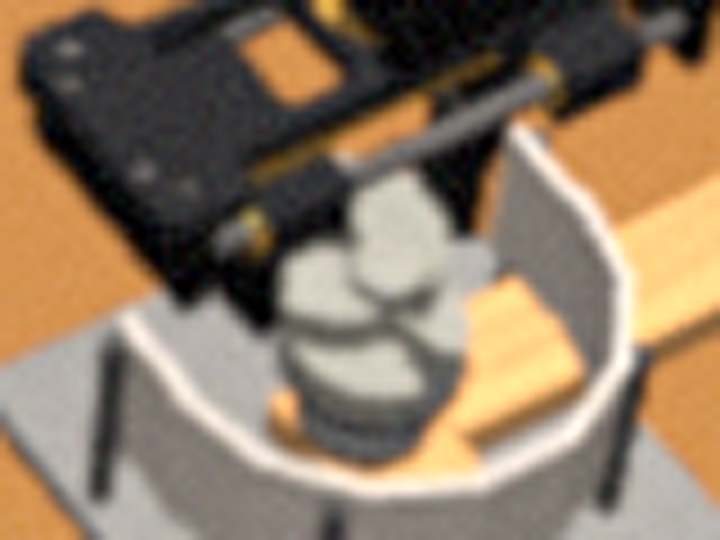

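The disc is entering under the head, and forces show no contact with the stem yet. Continuing in.

```bash
for k in 1; do python3 -m jog '[[-0.004,0,0,0,0,0],[0,0,0,0,0,0]]'; python3 -m jog '[[-0.004,0,0,0,0,0],[0,0,0,0,0,0]]';python3 -m jog '[[-0.003,0,0,0,0,0],[0,0,0,0,0,0]]';python3 -m jog '[[-0.002,0,0,0,0,0],[0,0,0,0,0,0]]'; done | egrep 'pos|force'
```

```text
ee_pos: [0.5015, 0.1668, 0.0804]
ft_force: [0.2, -0.4, -3.1]
ee_pos: [0.5058, 0.1668, 0.0805]
ft_force: [-0.7, 0.2, -2.8]
ee_pos: [0.5093, 0.1668, 0.0805]
ft_force: [-0.4, -0.2, -2.0]
ee_pos: [0.5115, 0.1667, 0.0804]
ft_force: [-0.6, -0.1, -1.1]
```

```bash
for k in 1; do python3 -m jog '[[-0.002,0,0,0,0,0],[0,0,0,0,0,0]]'; python3 -m jog '[[-0.0015,0,0,0,0,0],[0,0,0,0,0,0]]'; python3 -m jog '[[-0.001,0,0,0,0,0],[0,0,0,0,0,0]]'; done | egrep 'pos|force'
```

```text
ee_pos: [0.5137, 0.1667, 0.0804]
ft_force: [0.5, 0.1, -2.7]
ee_pos: [0.5153, 0.1667, 0.0804]
ft_force: [-0.1, 0.1, -2.9]
ee_pos: [0.5164, 0.1667, 0.0803]
ft_force: [-0.5, -0.1, -2.0]
```

```bash
for k in 1; do python3 -m jog '[[-0.001,0,0,0,0,0],[0,0,0,0,0,0]]'; python3 -m jog '[[-0.001,0,0,0,0,0],[0,0,0,0,0,0]]'; python3 -m jog '[[-0.001,0,0,0,0,0],[0,0,0,0,0,0]]'; done | egrep 'pos|force'
```

```text
ee_pos: [0.5174, 0.1667, 0.0804]
ft_force: [-0.6, 0.9, -2.3]
ee_pos: [0.5185, 0.1667, 0.0803]
ft_force: [0.1, -0.2, -2.4]
ee_pos: [0.5187, 0.1667, 0.08]
ft_force: [-1.5, 0.3, -2.0]
```

```bash
for k in 1; do python3 -m jog '[[0,0,0,0,0,0]]';python3 -m jog '[[-0.001,0,0,0,0,0],[0,0,0,0,0,0]]'; python3 -m jog '[[0,0,0,0,0,0]]';python3 -m jog '[[-0.001,0,0,0,0,0],[0,0,0,0,0,0]]'; done | egrep 'pos|force'
```

```text
ee_pos: [0.5186, 0.1668, 0.08]
ft_force: [-0.2, 0.4, -2.1]
ee_pos: [0.5188, 0.1668, 0.0797]
ft_force: [-1.7, -0.1, -1.2]
ee_pos: [0.5188, 0.1668, 0.0797]
ft_force: [-2.1, 0.8, -2.5]
ee_pos: [0.519, 0.1668, 0.0795]
ft_force: [-3.3, -0.2, -0.0]
```

```bash
for k in 1; do python3 -m jog '[[0.0004,0.001,0,0,0,0],[0,0,0,0,0,0]]';python3 -m jog '[[0,0.001,0,0,0,0],[0,0,0,0,0,0]]'; python3 -m jog '[[0,0.001,0,0,0,0],[0,0,0,0,0,0]]'; done | egrep 'pos|force'
```

```text
ee_pos: [0.5189, 0.1669, 0.0785]
ft_force: [-2.1, -0.7, -2.4]
ee_pos: [0.519, 0.167, 0.0775]
ft_force: [-2.8, 0.4, 0.1]
ee_pos: [0.5191, 0.167, 0.0768]
ft_force: [-4.6, -0.3, 2.2]
```

```bash
python3 -m jog '[[0.0006,0,0,0,0,0],[0,0,0,0,0,0],[0,0,0,0,0,0]]' - 8; python3 -c "
from h import *
go([.5157,.1668,.0775],-91)"
```

```text
time: 10.47
ee_pos: [0.5191, 0.167, 0.0773]
eef_rot: [-0.001, -0.706, 0.708, 0.005]
ft_force: [-3.6, -0.4, 0.9]
width: 0.0595
t 10.47 pos [0.5191 0.167  0.0773] zhead -90.49 F [-3.6 -0.4  0.9] M [-0.01  0.81 -0.02] w 0.0595 j7 -2.17
 toolaxes [[-1.0, -0.007, -0.009], [0.009, -0.003, -1.0], [0.007, -1.0, 0.003]]
 turn deg [-0.2   0.51  0.39]
 shift in new axes mm [ 3.35 -0.18  0.25]
 shift mm [ 3.36 -0.16  0.22]
```

```bash
python3 -m jog '[[0.0005,0,-0.0003,0,-5,0.3],[0,0,-0.0003,0,-5,0],[0,0,-0.0003,0,-5,0],[0,0,0,0,0,0]]'; python3 -c "
from h import *
go([.5157,.1668,.0775],-75)"
```

```text
time: 10.8
ee_pos: [0.5185, 0.1688, 0.0774]
eef_rot: [0.094, -0.7, 0.702, -0.093]
ft_force: [-3.8, -1.2, -0.5]
width: 0.0593
t 10.80 pos [0.5185 0.1688 0.0774] zhead -74.85 F [-3.8 -1.2 -0.5] M [-0.23  0.6  -0.02] w 0.0593 j7 -1.92
 toolaxes [[-0.965, -0.001, 0.261], [-0.261, -0.002, -0.965], [0.001, -1.0, 0.002]]
 turn deg [-0.1   0.15  0.07]
 shift in new axes mm [ 3.21 -0.08  1.16]
 shift mm [ 3.21 -0.07  1.15]
```

```bash
python3 -m jog '[[0.0007,0,0.0007,0,-5,0],[0,0,-0.0003,0,-5,0],[0,0,-0.0003,0,-5,0],[0,0,-0.0003,0,-5,0],[0,0,0,0,0,0]]'; python3 -c "
from h import *
go([.5157,.1668,.0775],-53)"
```

```text
time: 11.22
ee_pos: [0.5176, 0.1695, 0.0774]
eef_rot: [0.214, -0.674, 0.674, -0.213]
ft_force: [-3.2, 0.0, 0.8]
width: 0.0593
t 11.22 pos [0.5176 0.1695 0.0774] zhead -54.82 F [-3.2  0.   0.8] M [-0.11  0.58  0.01] w 0.0593 j7 -1.60
 toolaxes [[-0.817, -0.001, 0.576], [-0.576, -0.0, -0.817], [0.001, -1.0, -0.0]]
 turn deg [ 0.   -1.82  0.04]
 shift in new axes mm [ 3.16 -0.14  0.96]
 shift mm [ 3.12 -0.14  1.06]
```

```bash
python3 -m jog '[[0.0003,0,0.0006,0,-5,0],[0,0,-0.0002,0,-5,0],[0,0,-0.0002,0,-5,0],[0,0,-0.0002,0,-5,0],[0,0,-0.0002,0,-5,0],[0,0,0,0,0,0]]'; python3 -c "
from h import *
go([.5157,.1668,.0775],-30)
go([.5157+.0028*np.cos(np.radians(60.5)),.1668+.0028*np.sin(np.radians(60.5)),.0775])"
```

```text
time: 11.72
ee_pos: [0.5179, 0.169, 0.0774]
eef_rot: [-0.35, 0.614, -0.614, 0.351]
ft_force: [-1.8, 0.4, 0.8]
width: 0.0597
t 11.72 pos [0.5179 0.169  0.0774] zhead -30.60 F [-1.8  0.4  0.8] M [-0.09  0.46  0.03] w 0.0597 j7 -1.20
 toolaxes [[-0.509, 0.0, 0.861], [-0.861, 0.0, -0.509], [-0.0, -1.0, 0.0]]
 turn deg [-0.01 -0.6  -0.02]
 shift in new axes mm [ 3.   -0.08 -0.78]
 shift mm [ 3.01 -0.08 -0.75]
t 11.72 pos [0.5179 0.169  0.0774] zhead -30.60 F [-1.8  0.4  0.8] M [-0.09  0.46  0.03] w 0.0597 j7 -1.20
 toolaxes [[-0.509, 0.0, 0.861], [-0.861, 0.0, -0.509], [-0.0, -1.0, 0.0]]
 shift mm [ 0.21 -0.08 -0.8 ]
```

```bash
python3 -m jog '[[0,0,-0.0007,0,-5,0],[0,0,-0.0002,0,-5,0],[0,0,-0.0002,0,-5,0],[0,0,-0.0002,0,-5,0],[0,0,-0.0002,0,-5,0],[0,0,-0.0002,0,-5,0],[0,0,0,0,0,0]]'; python3 -c "
from h import *
go([.5157,.1668+.0028,.0775])"
```

```text
time: 12.3
ee_pos: [0.5171, 0.1697, 0.0774]
eef_rot: [-0.49, 0.509, -0.509, 0.491]
ft_force: [-2.1, -0.3, 0.2]
width: 0.0592
t 12.30 pos [0.5171 0.1697 0.0774] zhead -2.13 F [-2.1 -0.3  0.2] M [-0.15  0.51 -0.01] w 0.0592 j7 -0.75
 toolaxes [[-0.037, 0.001, 0.999], [-0.999, 0.001, -0.037], [-0.002, -1.0, 0.001]]
 shift mm [ 0.17 -0.1  -1.35]
```

```bash
python3 -m jog '[[0,0,-0.0007,0,-5,0],[0,0,-0.0002,0,-5,0],[0,0,-0.0002,0,-5,0],[0,0,-0.0002,0,-5,0],[0,0,-0.0002,0,-5,0],[0,0,-0.0002,0,-5,0],[0,0,-0.0002,0,-5,0],[0,0,-0.0002,0,-5,0],[0,0,0,0,0,0]]'; python3 -c "
from h import *
a=np.radians(126)
go([.5157+.0028*np.cos(a),.1668+.0028*np.sin(a),.0775])"
```

```text
time: 13.05
ee_pos: [0.5149, 0.1698, 0.0772]
eef_rot: [-0.628, 0.324, -0.324, 0.629]
ft_force: [-2.2, -0.4, 0.8]
width: 0.0597
t 13.05 pos [0.5149 0.1698 0.0772] zhead 35.43 F [-2.2 -0.4  0.8] M [-0.12  0.42  0.  ] w 0.0597 j7 -0.15
 toolaxes [[0.58, 0.0, 0.815], [-0.815, 0.002, 0.58], [-0.002, -1.0, 0.002]]
 shift mm [ 0.09 -0.32 -1.13]
```

```bash
for k in 1; do python3 -m jog '[[-0.0007,0,-0.0005,0,0,0],[0,0,0,0,0,0]]';python3 -m jog '[[-0.001,0,0,0,0,0],[0,0,0,0,0,0]]'; python3 -m jog '[[-0.001,0,0,0,0,0],[0,0,0,0,0,0]]'; done | egrep 'pos|force'
```

```text
ee_pos: [0.515, 0.1697, 0.0773]
ft_force: [-2.2, -0.4, 0.9]
ee_pos: [0.515, 0.1697, 0.0774]
ft_force: [-0.6, 0.0, -0.0]
ee_pos: [0.5148, 0.1699, 0.0775]
ft_force: [-1.1, -0.6, 0.3]
```

```bash
for k in 1; do python3 -m jog '[[-0.0015,0,0,0,0,0],[0,0,0,0,0,0]]'; python3 -m jog '[[-0.0015,0,0,0,0,0],[0,0,0,0,0,0]]'; done | egrep 'pos|force'
```

```text
ee_pos: [0.5147, 0.1701, 0.0775]
ft_force: [-0.4, -2.9, -0.2]
ee_pos: [0.5146, 0.1702, 0.0775]
ft_force: [1.1, -3.5, 1.0]
```

The weight is firm against the slot's end. Relieving the push and letting go.

```bash
python3 -m jog '[[0.001,0,0,0,0,0],[0,0,0,0,0,0]]'; python3 -m jog '[[0,0,0,0,0,0],[0,0,0,0,0,0],[0,0,0,0,0,0],[0,0,0,0,0,0],[0,0,0,0,0,0]]' 0.75; python3 -m jog '[[0,-0.005,0,0,0,0],[0,-0.01,0,0,0,0],[0,-0.02,0,0,0,0],[0,-0.03,0,0,0,0],[0,-0.035,0,0,0,0],[0,-0.035,0,0,0,0],[0,0,0,0,0,0]]'; python3 -c "
from h import *
go([.42,-.05,.2])"
```

```text
time: 14.05
ee_pos: [0.5147, 0.1702, 0.0775]
eef_rot: [-0.623, 0.332, -0.336, 0.624]
ft_force: [-0.7, -2.5, -0.4]
width: 0.0595
time: 14.47
ee_pos: [0.5146, 0.1728, 0.0779]
eef_rot: [-0.622, 0.332, -0.335, 0.625]
ft_force: [-0.1, 0.0, -0.8]
width: 0.0753
time: 15.05
ee_pos: [0.5119, 0.1738, 0.2214]
eef_rot: [-0.623, 0.332, -0.332, 0.626]
ft_force: [0.6, -0.7, -0.3]
width: 0.0761
t 15.05 pos [0.5119 0.1738 0.2214] zhead 33.95 F [ 0.6 -0.7 -0.3] M [ 0.08 -0.19 -0.03] w 0.0761 j7 -0.07
 toolaxes [[0.558, 0.002, 0.83], [-0.83, 0.003, 0.558], [-0.002, -1.0, 0.004]]
 shift mm [ 134.37   20.39 -201.29]
```

```bash
python3 -m jog '[[0.022,0,-0.033,0,0,0],[0.022,0,-0.033,0,0,0],[0.022,0,-0.033,0,0,0],[0.022,0,-0.033,0,0,0],[0.022,0,-0.033,0,0,0],[0.022,0,-0.033,0,0,0],[0,0,0,0,0,0],[0,0,0,0,0,0]]' | grep pos; python3 -c "
from h import *
L=[]
for n in ('top','scene'):
  c=snap(n);u,v=proj(c,[.516,.167,.08]).astype(int);h,w=(30,27);L.append(cv2.resize(cv2.convertScaleAbs(c['image'][v-h:v+h,u-w:u+w,::-1],alpha=1.6),None,fx=7,fy=7,interpolation=2));print(n,u-w,v-h)
cv2.imwrite('pics/c4.png',np.hstack(L))"
```

```text
ee_pos: [0.429, -0.0247, 0.2248]
top 208 228
scene 365 180
```

View pics/c4.png

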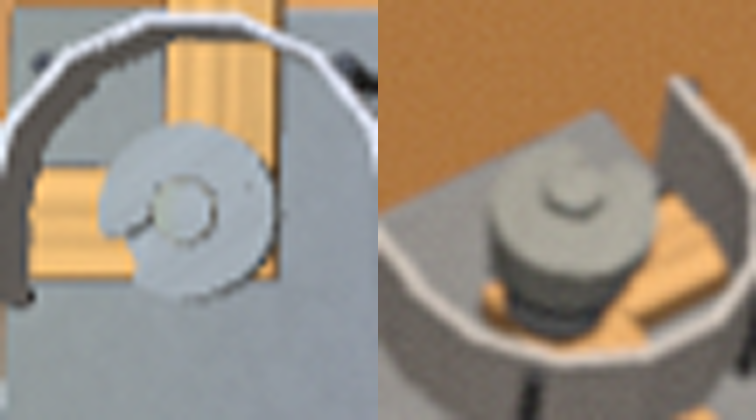

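The weight sits around the stem under the head, and its slot opens to the left in the top view at (125,235), toward world +y. A numeric check of the seating follows.

```bash
python3 - <<'E'
from h import *
t=load('top');P=lambda x,y:((x+.5)/7-.5+208,(y+.5)/7-.5+228)
z=.0865
h=atz(t,*P(185,210),.0975);print('head',h)
pts=np.array([atz(t,*P(*p),z)[:2] for p in[(190,122),(235,140),(277,210),(262,258),(200,301),(150,288),(102,200),(125,145)]])
A=np.c_[2*pts,np.ones(8)];s=np.linalg.lstsq(A,(pts**2).sum(1),rcond=None)[0];print('disc',s[:2],np.sqrt(s[2]+s[:2]@s[:2]))
m=atz(t,*P(120,243),z)[:2]-h[:2];print('slot',np.degrees(np.arctan2(m[1],m[0])))
R=[]
for x,y in[(240,180),(250,220),(220,260),(190,275),(160,260),(190,145),(140,170),(235,235),(200,150)]: R.append(atr(t,*P(x,y)))
R=np.array(R);A=np.c_[R[:,:2]-R[:,:2].mean(0),np.ones(9)];print('plane slopes,height',np.linalg.lstsq(A,R[:,2],rcond=None)[0],R[:,2].std())
E
```

```text
head [0.51657959 0.166448   0.0975    ]
disc [0.51703258 0.16747145] 0.030034065169235503
slot 113.2392678391532
plane slopes,height [-0.02375973  0.02136881  0.08570514] 0.0015372893423933214
```

```bash
python3 -c "
from h import *
print(r.read_state()['time']);print(r.close_job())"
```

```text
15.8167
the job is handed in; nothing more can be done
None
```

The large slotted weight is on the hanger stem, under the head and resting on the lower weight. I turned it counter-clockwise, let go and backed the arm off. The job was handed in at 15.8 s; no verdict was reported.

**Getting there:** I felt for the lower weight's face before sliding in. Contact came about where the camera had put it, roughly 73 mm above the table. The weight then went in until the slot's end met the stem. The readings I took on the press stayed at or below about 5 N in any direction, well under the 15 N limit.

**Last checks:**
- **Centred:** the fitted disc radius was 30.0 mm, and its centre was about 1 mm from the stem's head.
- **Flat:** its top was at about 86 mm, as expected for a weight resting on the lower one. The measured tilt of 1–2° is within the depth noise.
- **Slot direction:** my two readings disagree, 113° from the image and about 124° from the gripper's angle. The lower slot was at about 10° in the first picture, so the weights are 103–114° apart. Even at the far end of the lower slot's allowed starting range, they would be about 96° apart.

**Not checked directly:** the lower weight's direction is hidden by the top weight now, so I could not look at it again. The moment readings about the stem while turning were only about 0.03 N m, against the 0.3 N m needed to swivel it. I also did not compare the other things on the table after the job. The arm stayed clear of them, and I saw no contact in the forces I read.

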